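# Put the ring biscuits on to warm

### The job

Get the biscuits warming: slide the empty stoneware bowl off the warming mat onto the middle of the round cork mat, and lay every ring biscuit from the board flat in the round dish, side by side. Once the dish is loaded, slide it to the middle of the white ring on the warming mat, and only then turn the control knob until its white pointer meets the raised mark. Slide the bowl and the dish along the counter without lifting them, and leave everything else where it stands.

Things in the scene. Friction and masses are not known exactly. Their poses are not given: they have to be found in the camera images.
- bowl: empty straight-sided stoneware bowl, loose, 100 mm across (base 88 mm, widening over the lowest 12 mm), 55 mm tall, about 0.35 kg; at first it stands on the warming mat inside the ring; origin at the centre of its underside, z up
- cork: thin round cork mat with a darker brown edge, lying flush on the counter, 124 mm across, where the bowl belongs; 1 mm high and no obstacle to sliding; origin at its centre
- dish: round white serving dish, loose, 170 mm across at the rim (162 mm at the foot), rim 22 mm high, 5 mm wall, flat inner floor 5 mm above the underside and 150 mm across, about 0.45 kg; origin at the centre of its underside, z up
- warmer: thin black warming mat lying flush on the counter, 250 x 230 mm, 1 mm high and no obstacle to sliding, with a white ring 192 mm across drawn on it; origin at the centre of that ring
- board: fixed dark wooden board 320 x 120 mm, 18 mm thick, long side along its x; origin at the centre of its underside
- control: fixed grey control box 90 x 90 mm, 40 mm high, with a knob on top at its centre; it changes places with the cork mat from start to start; origin at the centre of its underside; its x axis runs from the knob's axis towards the raised mark
- index (a point): top of the raised white mark (12 x 4 mm, 6 mm high) on the control box, 35 mm from the knob's axis
- dial (a joint): angle of the knob, rad; grows as the knob turns clockwise seen from above; range 0 to 4.5; at 1.40 the pointer meets the raised mark; stays where it is left (friction about 0.04 N m)
- dial_grip (a point): point on the knob's vertical axis, 6 mm below the top of its grip bar; the bar is 46 mm long, 12 mm wide, and stands 28 mm up from a flat disc 50 mm across
- dial_pointer (a point): the end of the knob's grip bar that carries the white pointer line, 23 mm from the axis, same height as dial_grip; the bar lies along the line from dial_grip to here
- biscuit1: ring-shaped biscuit, 50 mm across, 18 mm thick, 30 g, hole 14 mm (too small for a finger); three or four are present, at first lying on the board; origin at the centre of the ring, z along its axis
- biscuit2: ring-shaped biscuit, 50 mm across, 18 mm thick, 30 g, hole 14 mm (too small for a finger); three or four are present, at first lying on the board; origin at the centre of the ring, z along its axis
- biscuit3: ring-shaped biscuit, 50 mm across, 18 mm thick, 30 g, hole 14 mm (too small for a finger); three or four are present, at first lying on the board; origin at the centre of the ring, z along its axis
- biscuit4: ring-shaped biscuit, 50 mm across, 18 mm thick, 30 g, hole 14 mm (too small for a finger); three or four are present, at first lying on the board; origin at the centre of the ring, z along its axis
- jar: a closed jar 64 mm across, 100 mm tall, to be left alone; origin at the centre of its underside
- mug: a white mug 76 mm across, 85 mm tall, to be left alone; origin at the centre of its underside
- mill: a wooden pepper mill 48 mm across, 130 mm tall, to be left alone; origin at the centre of its underside
- tin: a low steel spice tin 40 mm across, 36 mm tall, to be left alone; origin at the centre of its underside
- can: a can 72 mm across, 100 mm tall, to be left alone; origin at the centre of its underside
- ramekin: a white ramekin 70 mm across, 40 mm tall, to be left alone; origin at the centre of its underside
Not all that is in view belongs to the job. What is shaped like the biscuit3 but blue or turquoise is not meant.

How it is judged (in metres and radians):
On the way, in this order (a step that is already met when the one before it is completed fails the run):
1. every biscuit present lies flat in the dish (horizontal distance between each of biscuit1, biscuit2, biscuit3, biscuit4 and dish below 0.062 m and z of each of biscuit1, biscuit2, biscuit3, biscuit4 in the frame of dish below 0.021 m and angle between the z axis of each of biscuit1, biscuit2, biscuit3, biscuit4 and the z axis of dish, either way round below 0.2 rad), for 0.2 s.
2. the loaded dish is in the middle of the ring on the warming mat (all of step 1 and horizontal distance between dish and warmer below 0.015 m), for 0.2 s.
3. the knob's pointer is at the raised mark (value of joint dial between 1.27 and 1.53 rad), for 0.2 s.
At the end, for the whole second after the job is handed in: Each biscuit lies flat on the dish floor (centre within 62 mm of the dish centre, level within 0.2 rad, none stacked); dish within 15 mm of the ring centre; bowl upright within 18 mm of the cork mat centre; knob between 1.27 and 1.53 rad (mark 1.40); all at rest (all of step 2 and all of step 3 and horizontal distance between bowl and cork below 0.018 m and angle between bowl's own z axis and vertical below 0.1 rad and linear speed of each of biscuit1, biscuit2, biscuit3, biscuit4, dish, bowl below 0.02 m/s); the robot touches nothing.
It fails at once if the bowl or the dish is lifted or tipped over (height (world z) of any of bowl, dish above 0.03 m or angle between any of bowl, dish's own z axis and vertical above 0.8 rad).
It fails at once if one of the other things on the counter is moved more than 4 cm (distance of any of jar, mug, mill, tin, can, ramekin from where it was at the start of the episode above 0.04 m).
Of biscuit1, biscuit2, biscuit3, biscuit4 only 3 to 4 are there at a start; the rules pass over those that are not, and their reading is None.
At some moment in a run one of bowl, biscuit1, biscuit2, biscuit3, biscuit4 may be knocked a few centimetres aside while the robot is not near it.
Once in a run the grip may slacken for a moment while it holds something.
It also fails if it takes over 208 s, if anything falls off the work surface, if the arm or the gripper's body presses on something with over 40 N, if the wrist force passes 120 N, or if a joint passes its speed limit or range.

### The arm

A 7-joint arm with a two-finger parallel gripper is mounted at the origin on the work surface. World frame = base frame: x ahead of the robot, y to its left, z up, the work surface at z = 0. Lengths are in m, angles in degrees, forces in N, time in s.
With the tool pointing down it reaches from about 0.425 to 0.875 m from the base axis. Payload 4.7 kg.
Tool frame: the origin (TCP) lies at the very end of the fingers, on their centre line; the grasp point (between the pads) lies 19 mm behind it; z points along the fingers, y is the line along which they close (so a half turn about z gives the same grasp; the last joint's range is limited). The gripper opens to 87 mm and grips with 3 to 60 N. Pads are 19 mm wide; open, the fingers measure 117 mm over their backs; the gripper's body (75 mm by 190 mm) begins 51 mm behind the grasp point.
Start: joints at [-65.254, 18.392, -4.016, 83.108, 1.295, 78.541, -3.26], TCP at [0.264, 0.594, 0.223] pointing down, gripper open.
Joint ranges: [-163.93, 163.93], [-17.29, 119.83], [-79.2, 71.16], [3.27, 140.29], [-89.18, 269.18], [5.43, 117.66], [-154.24, 154.24]. Speed limits (degrees/s): [147.25, 147.25, 180, 180, 180, 180, 180].

### API

Orientations are given as [roll, pitch, yaw] about the fixed x, y, z axes, in that order (R = Rz(yaw) Ry(pitch) Rx(roll)).
In Python, from cell import get_obs, read_camera, sign_off, silhouettes gives the robot as it stands.
- The arm moves only by the tool play_rows, never from a script. Its argument "steps" is a list that holds one entry, the list of rows, each a list of 7 numbers: the shift along the tool's x, y, z in m, then the turn, a rotation vector about the tool's x, y, z in rad, then the finger opening in m, from 0 to 0.087. A call has 1 to 12 rows; each row shifts and turns the commanded pose from where the row before left it, along the tool's axes as they then stand; what a row does not reach is not made up. A row lasts 1/10 s, in which the tool goes at most 50 mm and 8.59 degrees, less where a joint would pass 70% of its speed; a pose out of reach is approached as far as the arm can. A call is refused whole if a number of a shift passes 0.05 or a number of a turn 0.15, either way. A call with a gripper value outside its range is refused whole. The fingers move at their own pace and stop on an object; "force" is the grip in N (left out, the last holds). Time passes only in rows, so rows that do not move let the fingers close. It gives the time, the measured TCP pose, the force, the opening and the grip force at its end, in the units of the state.
- get_obs(): the state, without advancing time (a new reading comes with each control period).
- read_camera(name): name is "scene" or "top" or "wrist"; returns a dict with "frame" (480x640x3 uint8, red, green, blue), "intrinsics" (3x3 intrinsics, pixels), "view" (4x4, takes a point from world to camera coordinates). Camera axes: x right, y up, looking along -z (the intrinsics and any distortion apply to the point x, -y, -z); pixel columns grow to the right and rows downward; lengths in m; the calibration is good to about 2 mm. A picture is of the moment at which its call begins. There is no depth.
- sign_off(): hands the job in; it is judged then, once.
Trained networks look in the newest picture that a camera, given by its name, has taken for a name from the list of things; names that differ only in an ending like _2 or _b are one class to them, and where a whole thing is asked for, a point or a joint stands for the part that bears it (a point fixed in the world has none). Each returns a list of dicts, best first, with "p" (0 to 1); they miss things now and then, are a little off and sometimes report something else, mostly with a low value. They report only what shows in the picture. A call takes as long as a camera call. They do not tell look-alikes from the thing itself.
- silhouettes(camera, name): "pixels" (480x640 bool, what is visible of it) and "extent" ([left, top, right, bottom] in pixels, round what is visible of it).
The state is a dict: "time_s": time; "qpos": joint angles; "joint_velocities": joint speeds; "effort": joint torques, N m; "tool_pos": TCP position; "tool_rot": TCP orientation; "force": force on the tool from outside, world axes, zero at the start; "wrist_torque": the same for the moment, N m; "grip_width": finger opening in m; "grasp_force": force on a finger pad.
Only numpy, scipy, OpenCV 4.12 (cv2) and the standard library are available. Lean on these libraries where they do the work, as an engineer would, in place of code of your own. Each camera call takes 0.05 s, during which the arm holds its last target. There are 200 camera calls.

## Working session

There is one attempt and no reset: what is moved stays moved. The work goes in short steps, Python scripts to look and compute and a tool call to move; the robot and the scene stay as the last step left them, time stands still between calls to the robot, and variables do not carry over. Pictures are saved under pics/ and viewed, at most 14 in all, crops included, and the job is handed in when it is done.

Besides the shell and the picture viewer there is one more tool, called after ">>>" as name(argument=value, ...), one argument or row to a line, values as JSON. play_rows: Moves the arm, as the interface text tells. Its arguments: {"type":"object","properties":{"steps":{"type":"array","items":{"type":"array","items":{"type":"array","items":{"type":"number"}}}},"force":{"type":"number"}},"required":["steps"]}

```bash
mkdir -p pics; ls; cat > h.py <<'E'
import numpy as np, cv2
from cell import get_obs, read_camera, sign_off, silhouettes
def snap(name, fn=None):
    c=read_camera(name)
    if fn: cv2.imwrite('pics/'+fn, c['frame'][:,:,::-1])
    return c
def unproj(c,u,v,z):
    K=np.array(c['intrinsics']);V=np.array(c['view'])
    d=np.linalg.inv(K)@np.array([u,v,1.]); d=np.array([d[0],-d[1],-d[2]])
    R=V[:3,:3];o=-R.T@V[:3,3];w=R.T@d
    return o+w*(z-o[2])/w[2]
def proj(c,p):
    K=np.array(c['intrinsics']);V=np.array(c['view'])
    q=V[:3,:3]@np.array(p)+V[:3,3];q=K@np.array([q[0],-q[1],-q[2]]);return q[:2]/q[2]
E
python3 - <<'E'
from h import *
o=get_obs();print({k:np.round(v,3) for k,v in o.items()})
for n in('top','scene'):
    c=snap(n,n+'0.png');V=c['view'];print(n,-V[:3,:3].T@V[:3,3], c.keys())
    for t,z in dict(bowl=.055,cork=.001,dish=.022,warmer=.001,board=.018,control=.04,index=.04,dial=.06,biscuit1=.036,jar=.1,mug=.085,mill=.13,tin=.036,can=.1,ramekin=.04).items():
        for s in silhouettes(n,t):
            if s['p']<.3: continue
            e=np.array(s['extent']);m=np.argwhere(s['pixels']).mean(0)[::-1]
            print(t,round(s['p'],2),e,np.round(m),np.round(unproj(c,*m,z)[:2],3))
E
```

```text
pics
{'time_s': np.float64(0.0), 'qpos': array([-65.256,  18.439,  -4.013,  83.175,   1.296,  78.541,  -3.261]), 'joint_velocities': array([-0.053,  0.043,  0.149, -0.063,  0.106, -0.027, -0.02 ]), 'effort': array([-1.0000e-03, -4.9129e+01, -4.0400e-01, -3.1253e+01, -6.4000e-02,
        4.4000e-02,  0.0000e+00]), 'tool_pos': array([0.264, 0.594, 0.221]), 'tool_rot': array([-1.79891e+02,  7.00000e-03,  1.56063e+02]), 'force': array([-0.576, -0.639,  0.489]), 'wrist_torque': array([-0.022,  0.   ,  0.004]), 'grasp_force': np.float64(0.0), 'grip_width': np.float64(0.087)}
top [0.32257336 0.04834709 1.09403937] dict_keys(['frame', 'intrinsics', 'view'])
bowl 0.69 [378.5 249.  426.7 300.9] [401. 274.] [ 0.509 -0.115]
bowl 0.69 [476.9 312.5 535.2 367. ] [505. 340.] [ 0.385 -0.329]
bowl 0.34 [169.3 280.9 190.  304.4] [180. 293.] [0.442 0.343]
cork 0.96 [469.1 226.5 523.1 281.3] [497. 252.] [ 0.579 -0.336]
cork 0.72 [433.9 165.8 475.6 208.7] [454. 186.] [ 0.729 -0.241]
cork 0.57 [169.9 282.9 190.  304.6] [180. 293.] [0.448 0.358]
dish 0.79 [254.9 236.4 332.  311.8] [293. 275.] [0.498 0.114]

[... 2472 characters left out ...]
uit1 0.69 [489.3 274.3 505.  294.8] [495. 283.] [0.612 0.474]
biscuit1 0.69 [449.1 309.5 467.4 331.4] [461. 321.] [0.737 0.386]
biscuit1 0.58 [481.9 245.  499.3 263.8] [490. 256.] [0.521 0.471]
biscuit1 0.52 [429.8 248.4 451.9 264.6] [440. 257.] [0.539 0.351]
jar 0.78 [266.4 276.3 295.9 324.1] [280. 300.] [ 0.775 -0.002]
mug 0.97 [316.9 284.1 353.8 332.9] [335. 307.] [0.768 0.114]
mill 0.86 [226.9 275.6 252.9 321.9] [239. 298.] [ 0.805 -0.078]
mill 0.52 [171.9 183.4 187.  206.6] [179. 197.] [ 0.492 -0.298]
tin 0.77 [372.  202.  390.8 223.3] [383. 212.] [0.377 0.208]
can 0.64 [169.3 257.9 205.2 309.5] [187. 287.] [ 0.758 -0.206]
ramekin 0.93 [392.1 300.  425.  331.5] [406. 315.] [0.737 0.269]
```

```bash
python3 - <<'E'
import cv2,numpy as np
a=cv2.imread('pics/top0.png')
b=cv2.resize(a[130:380,100:550],None,fx=1.75,fy=1.75,interpolation=cv2.INTER_CUBIC)
cv2.imwrite('pics/v1.png',b)
E
```

```text
(no output)
```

View pics/v1.png

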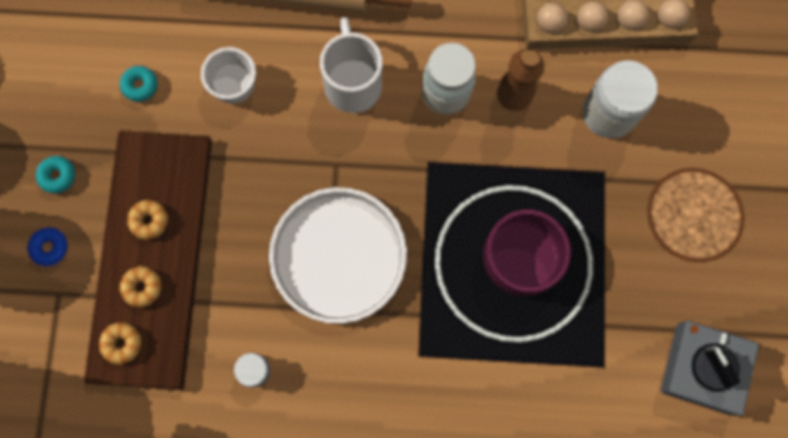

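The top view shows three golden biscuits on the board at about (184,255), (180,293) and (168,325), with blue/turquoise decoys left of and above it. The dish is at (293,275). The bowl sits in the ring at (401,274), the cork mat is at (497,252), and the knob box is at (505,340). I'll move above the biscuits and look from close up.

>>> play_rows(
  steps=[
    [[0, 0, 0, 0, 0, -0.14, 0.087], [0, 0, 0, 0, 0, -0.14, 0.087], [0, 0, 0, 0, 0, -0.139, 0.087], [-0.031, -0.041, 0, 0, 0, 0, 0.087], [-0.031, -0.041, 0, 0, 0, 0, 0.087], [-0.031, -0.041, 0, 0, 0, 0, 0.087], [-0.031, -0.041, 0, 0, 0, 0, 0.087], [-0.031, -0.041, 0, 0, 0, 0, 0.087], [-0.031, -0.041, 0, 0, 0, 0, 0.087], [0, 0, 0, 0, 0, 0, 0.087], [0, 0, 0, 0, 0, 0, 0.087], [0, 0, 0, 0, 0, 0, 0.087]],
  ],
)

```text
time_s: 2.8
tool_pos: [0.444, 0.3563, 0.2226]
tool_rot: [180.0, -0.0, -179.8]
force: [0.2, 1.1, 0.3]
grip_width: 0.0871
grasp_force: 0.0
```

```bash
cat >> h.py <<'E'
def find(n,t,z,fn=None,pmin=.3):
    """silhouette centroid -> world xy at height z; also mean colour and fitted-extent centre"""
    c=snap(n,fn)
    for s in silhouettes(n,t):
        if s['p']<pmin: continue
        e=np.array(s['extent']);m=s['pixels'];q=np.argwhere(m).mean(0)[::-1]
        print(t,round(s['p'],2),np.round(e),np.round(q),'xy',np.round(unproj(c,*q,z)[:2],4),'col',np.round(c['frame'][m].mean(0)))
    return c
def tool():
    o=get_obs();print('t',round(float(o['time_s']),1),'tcp',np.round(o['tool_pos'],4),np.round(o['tool_rot'],1),'F',np.round(o['force'],1),'w',round(float(o['grip_width']),4),round(float(o['grasp_force']),1),'q7',round(o['qpos'][6]));return o
E
python3 - <<'E'
from h import *
tool();c=find('wrist','biscuit1',.027,'w1.png');V=c['view'];print(-V[:3,:3].T@V[:3,3])
E
```

```text
t 2.8 tcp [0.444  0.3563 0.2226] [ 180.    -0.  -179.8] F [0.2 1.1 0.3] w 0.0871 0.0 q7 49
biscuit1 0.74 [425. 232. 472. 276.] [448. 253.] xy [0.4848 0.4733] col [ 31.  65. 128.]
biscuit1 0.69 [301. 273. 350. 317.] [323. 295.] xy [0.5292 0.3523] col [187. 145.  76.]
biscuit1 0.6 [296. 189. 350. 240.] [322. 214.] xy [0.4459 0.3511] col [189. 147.  78.]
biscuit1 0.58 [312. 108. 369. 168.] [340. 138.] xy [0.3765 0.3669] col [188. 146.  77.]
[0.36903141 0.35573582 0.38387413]
```

View pics/w1.png

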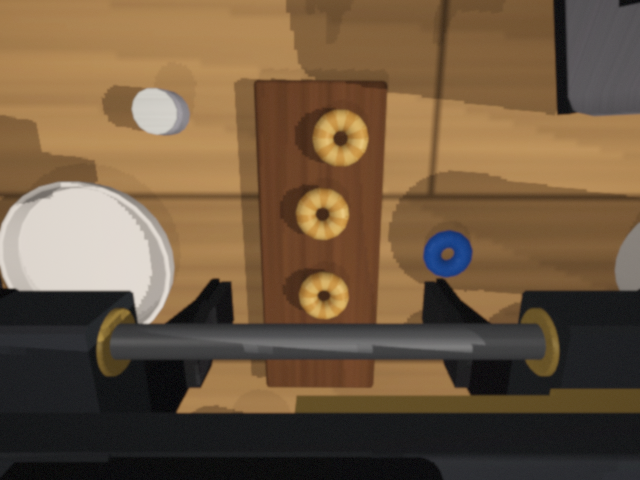

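The three biscuits show at (323,295), (322,214) and (340,138), with the blue decoy at (448,253). I'll grasp the nearest one (x=0.529).

>>> play_rows(
  steps=[
    [[-0.0425, -0.002, 0, 0, 0, 0, 0.075], [-0.0425, -0.002, 0.02, 0, 0, 0, 0.075], [0, 0, 0.045, 0, 0, 0, 0.075], [0, 0, 0.045, 0, 0, 0, 0.075], [0, 0, 0.045, 0, 0, 0, 0.075], [0, 0, 0.03, 0, 0, 0, 0.075], [0, 0, 0.0155, 0, 0, 0, 0.075], [0, 0, 0, 0, 0, 0, 0.075], [0, 0, 0, 0, 0, 0, 0.04], [0, 0, 0, 0, 0, 0, 0.04], [0, 0, 0, 0, 0, 0, 0.04], [0, 0, 0, 0, 0, 0, 0.04]],
  ],
  force=12,
)

```text
time_s: 4.1
tool_pos: [0.5303, 0.3515, 0.0228]
tool_rot: [180.0, 0.1, -179.9]
force: [0.1, 0.1, -0.2]
grip_width: 0.0512
grasp_force: 0.2
```

>>> play_rows(
  steps=[
    [[0, 0, 0, 0, 0, 0, 0.04], [0, 0, 0, 0, 0, 0, 0.04], [0, 0, -0.03, 0, 0, 0, 0.04], [0, 0, -0.04, 0, 0, 0, 0.04], [0, 0, -0.04, 0, 0, 0, 0.04], [0, 0, -0.04, 0, 0, 0, 0.04], [0, 0, -0.03, 0, 0, 0, 0.04], [0, 0, 0, 0, 0, 0, 0.04], [0, 0, 0, 0, 0, 0, 0.04]],
  ],
)

```text
time_s: 5.0
tool_pos: [0.5301, 0.3511, 0.2024]
tool_rot: [180.0, 0.0, -179.9]
force: [-0.8, -0.6, -0.8]
grip_width: 0.0498
grasp_force: 12.0
```

>>> play_rows(
  steps=[
    [[0.008, -0.0474, 0, 0, 0, 0, 0.04], [0.008, -0.0474, 0, 0, 0, 0, 0.04], [0.008, -0.0474, 0, 0, 0, 0, 0.04], [0.008, -0.0474, 0, 0, 0, 0, 0.04], [0, -0.0474, 0, 0, 0, 0, 0.04], [0, 0, 0, 0, 0, 0, 0.04], [0, 0, 0, 0, 0, 0, 0.04], [0, 0, 0, 0, 0, 0, 0.04]],
  ],
)

```text
time_s: 5.8
tool_pos: [0.4975, 0.1154, 0.2009]
tool_rot: [-180.0, -0.1, -179.8]
force: [-0.8, -0.5, -1.1]
grip_width: 0.0497
grasp_force: 12.0
```

```bash
python3 - <<'E'
from h import *
tool();c=find('wrist','dish',.022,'w2.png')
c=find('top','dish',.022,'t2.png')
for s in silhouettes('top','dish')[:1]:
    p=np.argwhere(s['pixels'])[:,::-1].astype(np.int32);h=cv2.convexHull(p)
    (e,ax,an)=cv2.fitEllipse(h);print('top ell',e,ax,unproj(c,*e,.022))
E
```

```text
t 5.8 tcp [0.4975 0.1154 0.2009] [-1.800e+02 -1.000e-01 -1.798e+02] F [-0.8 -0.5 -1.1] w 0.0497 12.0 q7 75
dish 0.82 [230. 124. 421. 306.] [326. 203.] xy [0.4854 0.1136] col [210. 202. 194.]
dish 0.6 [324. 271. 332. 292.] [328. 280.] xy [0.493  0.0376] col [221. 216. 209.]
dish 0.5 [146. 206. 220. 356.] [186. 275.] xy [0.4847 0.3431] col [78. 46. 28.]
top ell (327.7098083496094, 280.19110107421875) (7.206870079040527, 17.674108505249023) [0.49176047 0.03712172 0.022     ]
```

View pics/w2.png

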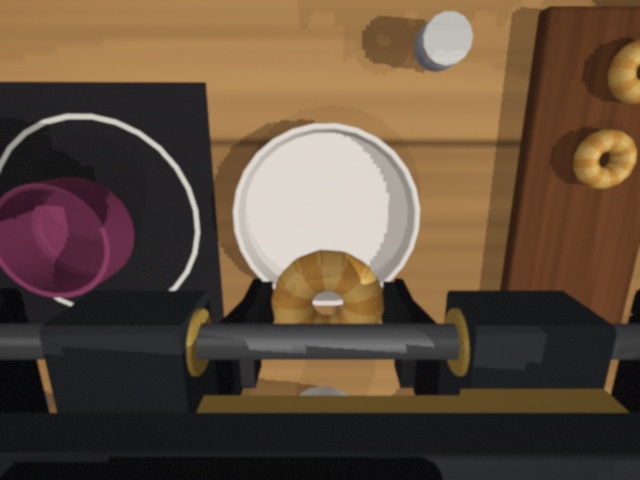

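The wrist view shows the dish rim between columns 233 and 420, with its top at row 124, and the held biscuit in front of it.

```bash
python3 - <<'E'
from h import *
c=snap('wrist')
for p in [(327,124),(233,212),(420,212)]: print(unproj(c,*p,.022))
E
```

```text
[0.41905925 0.11424046 0.022     ]
[0.49525955 0.02986081 0.022     ]
[0.49465729 0.19818589 0.022     ]
```

>>> play_rows(
  steps=[
    [[-0.0465, -0.0074, 0, 0, 0, 0, 0.04], [0, 0, 0.045, 0, 0, 0, 0.04], [0, 0, 0.045, 0, 0, 0, 0.04], [0, 0, 0.045, 0, 0, 0, 0.04], [0, 0, 0.03, 0, 0, 0, 0.04], [0, 0, 0.015, 0, 0, 0, 0.04], [0, 0, 0.01, 0, 0, 0, 0.04], [0, 0, 0, 0, 0, 0, 0.04], [0, 0, 0, 0, 0, 0, 0.04]],
  ],
)

```text
time_s: 7.0
tool_pos: [0.5461, 0.1071, 0.0135]
tool_rot: [180.0, 0.1, -179.9]
force: [0.6, -0.2, 0.5]
grip_width: 0.0498
grasp_force: 12.0
```

>>> play_rows(
  steps=[
    [[0, 0, 0, 0, 0, 0, 0.056], [0, 0, 0, 0, 0, 0, 0.056], [0, 0, 0, 0, 0, 0, 0.056], [0, 0, -0.03, 0, 0, 0, 0.056], [0, 0, -0.04, 0, 0, 0, 0.06], [0, 0, -0.04, 0, 0, 0, 0.075], [0, 0, -0.04, 0, 0, 0, 0.075], [0, 0, -0.03, 0, 0, 0, 0.075]],
  ],
)

```text
time_s: 7.8
tool_pos: [0.5456, 0.1068, 0.1955]
tool_rot: [179.9, 0.2, -179.9]
force: [0.5, 0.4, -0.4]
grip_width: 0.0728
grasp_force: 0.0
```

>>> play_rows(
  steps=[
    [[0.02, 0.0488, 0, 0, 0, 0, 0.075], [0.02, 0.0488, 0, 0, 0, 0, 0.075], [0.02, 0.0488, 0, 0, 0, 0, 0.075], [0.02, 0.0488, 0, 0, 0, 0, 0.075], [0.0196, 0.049, 0, 0, 0, 0, 0.075], [0, 0, 0, 0, 0, 0, 0.075], [0, 0, 0, 0, 0, 0, 0.075]],
  ],
)

```text
time_s: 8.5
tool_pos: [0.4492, 0.3394, 0.1922]
tool_rot: [-180.0, 0.0, -179.7]
force: [0.6, -1.0, 0.3]
grip_width: 0.0753
grasp_force: 0.0
```

```bash
python3 - <<'E'
from h import *
tool();find('wrist','biscuit1',.027);find('top','biscuit1',.027)
E
```

```text
t 8.5 tcp [0.4492 0.3394 0.1922] [-180.     0.  -179.7] F [ 0.6 -1.   0.3] w 0.0753 0.0 q7 51
biscuit1 0.87 [314. 187. 372. 244.] [341. 215.] xy [0.4458 0.3511] col [195. 152.  81.]
biscuit1 0.81 [330. 101. 393. 162.] [362. 132.] xy [0.3763 0.367 ] col [191. 149.  79.]
biscuit1 0.77 [448. 233. 502. 284.] [475. 259.] xy [0.4848 0.471 ] col [ 33.  67. 131.]
biscuit1 0.43 [ 84. 286.  89. 290.] [ 86. 289.] xy [0.5159 0.1192] col [115.  97.  72.]
biscuit1 0.78 [167. 166. 188. 188.] [179. 178.] xy [0.7045 0.3842] col [ 40. 130. 126.]
biscuit1 0.72 [122. 221. 142. 236.] [133. 226.] xy [0.5866 0.4714] col [ 42. 120. 115.]
biscuit1 0.58 [171. 297. 189. 302.] [179. 300.] xy [0.4299 0.3517] col [178. 127.  66.]
biscuit1 0.57 [160. 317. 179. 340.] [170. 324.] xy [0.3782 0.364 ] col [168. 120.  63.]
biscuit1 0.55 [285. 245. 308. 270.] [297. 256.] xy [0.541  0.1069] col [188. 142.  87.]
```

>>> play_rows(
  steps=[
    [[0.003, 0.0117, 0.04, 0, 0, 0, 0.075], [0, 0, 0.045, 0, 0, 0, 0.075], [0, 0, 0.045, 0, 0, 0, 0.075], [0, 0, 0.028, 0, 0, 0, 0.075], [0, 0, 0.012, 0, 0, 0, 0.075], [0, 0, 0, 0, 0, 0, 0.075], [0, 0, 0, 0, 0, 0, 0.04], [0, 0, 0, 0, 0, 0, 0.04], [0, 0, 0, 0, 0, 0, 0.04], [0, 0, 0, 0, 0, 0, 0.04], [0, 0, 0, 0, 0, 0, 0.04], [0, 0, 0, 0, 0, 0, 0.04]],
  ],
)

```text
time_s: 9.9
tool_pos: [0.4476, 0.3503, 0.0229]
tool_rot: [179.9, 0.1, -179.9]
force: [0.2, -1.4, 5.3]
grip_width: 0.0491
grasp_force: 12.0
```

>>> play_rows(
  steps=[
    [[0, 0, -0.03, 0, 0, 0, 0.04], [0, 0, -0.04, 0, 0, 0, 0.04], [0, 0, -0.04, 0, 0, 0, 0.04], [0, -0.042, -0.03, 0, 0, 0, 0.04], [0, -0.042, 0, 0, 0, 0, 0.04], [0, -0.042, 0, 0, 0, 0, 0.04], [0, -0.042, 0, 0, 0, 0, 0.04], [0, -0.042, 0, 0, 0, 0, 0.04], [0, -0.033, 0, 0, 0, 0, 0.04], [0, 0, 0, 0, 0, 0, 0.04], [0, 0, 0, 0, 0, 0, 0.04]],
  ],
)

```text
time_s: 11.0
tool_pos: [0.4473, 0.1078, 0.1611]
tool_rot: [180.0, 0.0, 180.0]
force: [-0.1, 1.2, -0.7]
grip_width: 0.0491
grasp_force: 12.0
```

>>> play_rows(
  steps=[
    [[-0.0145, 0, 0.03, 0, 0, 0, 0.04], [0, 0, 0.045, 0, 0, 0, 0.04], [0, 0, 0.045, 0, 0, 0, 0.04], [0, 0, 0.02, 0, 0, 0, 0.04], [0, 0, 0.01, 0, 0, 0, 0.04], [0, 0, 0, 0, 0, 0, 0.04], [0, 0, 0, 0, 0, 0, 0.04]],
  ],
)

```text
time_s: 11.7
tool_pos: [0.4627, 0.1093, 0.0118]
tool_rot: [180.0, 0.1, -179.9]
force: [-0.9, 0.6, -0.5]
grip_width: 0.0496
grasp_force: 12.0
```

>>> play_rows(
  steps=[
    [[0, 0, 0, 0, 0, 0, 0.056], [0, 0, 0, 0, 0, 0, 0.056], [0, 0, 0, 0, 0, 0, 0.056], [0, 0, -0.03, 0, 0, 0, 0.056], [0, 0, -0.04, 0, 0, 0, 0.06], [0, 0, -0.04, 0, 0, 0, 0.075], [0.013, 0.041, -0.04, 0, 0, 0, 0.075], [0.013, 0.041, 0, 0, 0, 0, 0.075], [0.014, 0.041, 0, 0, 0, 0, 0.075], [0.014, 0.041, 0, 0, 0, 0, 0.075], [0.014, 0.041, 0, 0, 0, 0, 0.075], [0.014, 0.041, 0, 0, 0, 0, 0.075]],
  ],
)

```text
time_s: 12.9
tool_pos: [0.3809, 0.3495, 0.1558]
tool_rot: [179.9, 0.1, -179.9]
force: [0.9, 0.4, 1.0]
grip_width: 0.0748
grasp_force: 0.0
```

```bash
python3 - <<'E'
from h import *
tool();find('wrist','biscuit1',.027);find('top','biscuit1',.018,'t3.png')
E
```

```text
t 12.9 tcp [0.3809 0.3495 0.1558] [ 1.799e+02  1.000e-01 -1.799e+02] F [0.9 0.4 1. ] w 0.0748 0.0 q7 45
biscuit1 0.65 [317. 192. 384. 253.] [350. 224.] xy [0.3764 0.3671] col [181. 139.  74.]
biscuit1 0.59 [ 27. 286.  55. 296.] [ 39. 291.] xy [0.4331 0.1153] col [133. 110.  82.]
biscuit1 0.43 [474. 319. 482. 325.] [477. 320.] xy [0.459  0.4739] col [ 25.  57. 115.]
biscuit1 0.93 [283. 284. 303. 306.] [293. 294.] xy [0.459  0.1096] col [191. 147.  93.]
biscuit1 0.92 [120. 220. 145. 241.] [131. 229.] xy [0.5809 0.4787] col [ 45. 122. 117.]
biscuit1 0.77 [286. 243. 308. 270.] [297. 255.] xy [0.5434 0.1071] col [192. 143.  83.]
biscuit1 0.77 [167. 169. 190. 186.] [179. 177.] xy [0.709  0.3882] col [ 50. 128. 121.]
biscuit1 0.63 [117. 258. 143. 283.] [127. 270.] xy [0.4887 0.475 ] col [ 29.  45. 101.]
```

>>> play_rows(
  steps=[
    [[0.0045, 0.017, 0.02, 0, 0, 0, 0.075], [0, 0, 0.045, 0, 0, 0, 0.075], [0, 0, 0.04, 0, 0, 0, 0.075], [0, 0, 0.018, 0, 0, 0, 0.075], [0, 0, 0.01, 0, 0, 0, 0.075], [0, 0, 0, 0, 0, 0, 0.075], [0, 0, 0, 0, 0, 0, 0.04], [0, 0, 0, 0, 0, 0, 0.04], [0, 0, 0, 0, 0, 0, 0.04], [0, 0, 0, 0, 0, 0, 0.04], [0, 0, 0, 0, 0, 0, 0.04], [0, 0, 0, 0, 0, 0, 0.04]],
  ],
)

```text
time_s: 14.3
tool_pos: [0.3774, 0.3655, 0.023]
tool_rot: [179.9, 0.1, -179.9]
force: [-0.1, -1.2, 5.5]
grip_width: 0.0502
grasp_force: 12.0
```

>>> play_rows(
  steps=[
    [[0, 0, -0.03, 0, 0, 0, 0.04], [0, 0, -0.04, 0, 0, 0, 0.04], [0, 0, -0.04, 0, 0, 0, 0.04], [-0.02, -0.037, -0.03, 0, 0, 0, 0.04], [-0.021, -0.037, 0, 0, 0, 0, 0.04], [-0.021, -0.037, 0, 0, 0, 0, 0.04], [-0.021, -0.037, 0, 0, 0, 0, 0.04], [-0.021, -0.037, 0, 0, 0, 0, 0.04], [-0.021, -0.036, 0, 0, 0, 0, 0.04], [0, 0, 0, 0, 0, 0, 0.04], [0, 0, 0, 0, 0, 0, 0.04]],
  ],
)

```text
time_s: 15.4
tool_pos: [0.5016, 0.1442, 0.1608]
tool_rot: [180.0, -0.0, 179.9]
force: [0.1, 0.7, -0.1]
grip_width: 0.0495
grasp_force: 12.0
```

```bash
python3 - <<'E'
from h import *
tool();find('wrist','biscuit1',.014,'w3.png');find('top','biscuit1',.018)
E
```

```text
t 15.4 tcp [0.5016 0.1442 0.1608] [180.   -0.  179.9] F [ 0.1  0.7 -0.1] w 0.0495 12.0 q7 72
biscuit1 0.68 [270. 248. 387. 324.] [327. 290.] xy [0.5596 0.1439] col [146. 110.  58.]
biscuit1 0.61 [257. 248. 302. 284.] [275. 263.] xy [0.5349 0.0998] col [181. 142.  80.]
biscuit1 0.58 [250. 143. 316. 206.] [283. 174.] xy [0.4606 0.1089] col [192. 151.  84.]
biscuit1 0.85 [168. 166. 190. 188.] [178. 177.] xy [0.7088 0.3883] col [ 50. 132. 127.]
biscuit1 0.68 [116. 257. 141. 282.] [127. 270.] xy [0.4893 0.4745] col [ 28.  47. 106.]
biscuit1 0.68 [497. 330. 522. 354.] [509. 340.] xy [ 0.3874 -0.3513] col [49. 49. 51.]
biscuit1 0.65 [121. 220. 145. 242.] [131. 229.] xy [0.5816 0.4783] col [ 44. 131. 126.]
biscuit1 0.35 [380. 249. 429. 302.] [401. 274.] xy [ 0.5152 -0.1205] col [71. 31. 49.]
```

View pics/w3.png

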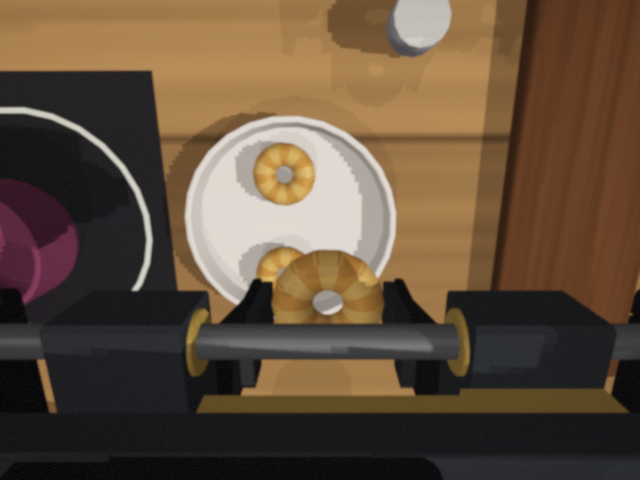

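Both placed biscuits lie flat in the dish, at (284,174) and (282,265). There is room for the third on the +y side.

>>> play_rows(
  steps=[
    [[-0.001, -0.001, 0.03, 0, 0, 0, 0.04], [0, 0, 0.045, 0, 0, 0, 0.04], [0, 0, 0.045, 0, 0, 0, 0.04], [0, 0, 0.02, 0, 0, 0, 0.04], [0, 0, 0.009, 0, 0, 0, 0.04], [0, 0, 0, 0, 0, 0, 0.04], [0, 0, 0, 0, 0, 0, 0.04]],
  ],
)

```text
time_s: 16.3
tool_pos: [0.5037, 0.1452, 0.0135]
tool_rot: [179.9, 0.1, -179.9]
force: [0.4, -0.2, -0.2]
grip_width: 0.0498
grasp_force: 12.0
```

>>> play_rows(
  steps=[
    [[0, 0, 0, 0, 0, 0, 0.056], [0, 0, 0, 0, 0, 0, 0.056], [0, 0, 0, 0, 0, 0, 0.056], [0, 0, -0.03, 0, 0, 0, 0.056], [0, 0, -0.04, 0, 0, 0, 0.06], [0, 0, -0.04, 0, 0, 0, 0.06], [0, -0.042, -0.04, 0, 0, 0, 0.06], [0, -0.042, 0, 0, 0, 0, 0.06], [0, -0.042, 0, 0, 0, 0, 0.06], [0, -0.042, 0, 0, 0, 0, 0.06], [0, -0.042, 0, 0, 0, 0, 0.06], [0, 0, 0, 0, 0, 0, 0.06]],
  ],
)

```text
time_s: 17.5
tool_pos: [0.5024, -0.0673, 0.1575]
tool_rot: [-179.9, 0.1, 179.5]
force: [-0.2, 0.4, -0.9]
grip_width: 0.0597
grasp_force: 0.0
```

```bash
python3 - <<'E'
from h import *
tool();c=find('wrist','bowl',.055,'w4.png');find('wrist','dish',.022);find('top','biscuit1',.018,'t4.png')
t=find('top','cork',.001);find('top','bowl',.03)
E
```

```text
t 17.5 tcp [ 0.5024 -0.0673  0.1575] [-1.799e+02  1.000e-01  1.795e+02] F [-0.2  0.4 -0.9] w 0.0597 0.0 q7 95
bowl 0.78 [194. 180. 330. 316.] [262. 244.] xy [ 0.5057 -0.1143] col [112.  53.  79.]
dish 0.78 [440. 118. 640. 298.] [542. 206.] xy [0.4858 0.1059] col [199. 192. 184.]
biscuit1 0.9 [269. 265. 288. 286.] [279. 274.] xy [0.5009 0.1446] col [181. 134.  78.]
biscuit1 0.87 [285. 245. 311. 267.] [297. 256.] xy [0.5427 0.1062] col [176. 134.  83.]
biscuit1 0.85 [281. 284. 303. 307.] [293. 294.] xy [0.458  0.1097] col [180. 136.  83.]
biscuit1 0.85 [168. 165. 189. 186.] [179. 177.] xy [0.7091 0.388 ] col [ 46. 120. 114.]
biscuit1 0.84 [116. 256. 138. 281.] [126. 270.] xy [0.4888 0.4763] col [ 21.  41. 101.]
biscuit1 0.79 [120. 221. 146. 239.] [131. 229.] xy [0.5814 0.4791] col [ 43. 116. 111.]
cork 0.63 [471. 226. 522. 281.] [497. 252.] xy [ 0.5791 -0.3363] col [161. 115.  75.]
```

View pics/w4.png

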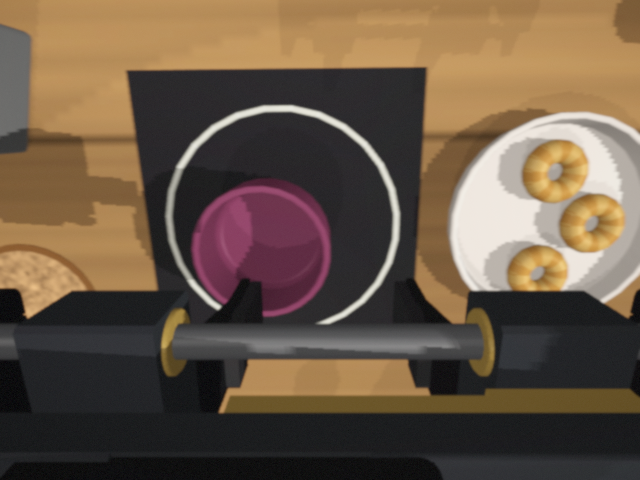

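The biscuits lie side by side in the dish. The bowl rim spans columns 192–331 down to row 316, and the white ring spans columns 167–400 with its top at row 105.

```bash
python3 - <<'E'
from h import *
c=snap('wrist')
for p in [(192,250),(331,250),(261,316)]: print('bowl',unproj(c,*p,.055))
for p in [(169,214),(398,214),(283,107)]: print('ring',unproj(c,*p,.001))
t=snap('top')
# ring centre from top image: white pixels on the mat
g=t['frame'].astype(int); m=np.zeros((480,640),bool); m[215:345,335:450]=True
w=(g.min(2)>130)&m; p=np.argwhere(w)[:,::-1].astype(np.int32); e=cv2.fitEllipse(p.reshape(-1,1,2)); print(e, unproj(t,*e[0],.001), len(p))
E
```

```text
bowl [ 0.5113353  -0.15593703  0.055     ]
bowl [ 0.51102967 -0.05672063  0.055     ]
bowl [ 0.56314919 -0.10898927  0.055     ]
ring [ 0.49690646 -0.19206021  0.001     ]
ring [ 4.96316364e-01 -1.91941795e-04  1.00000000e-03]
ring [ 0.41169301 -0.09411115  0.001     ]
((380.0082092285156, 285.10064697265625), (57.942596435546875, 74.1134033203125), 154.12498474121094) [ 0.4907848  -0.07828164  0.001     ] 108
```

>>> play_rows(
  steps=[
    [[-0.0096, 0.0088, 0, 0, 0, 0, 0.045], [0, 0, 0, 0, 0, 0, 0.045], [0, 0, 0, 0, 0, 0, 0.045], [0, 0, 0.035, 0, 0, 0, 0.045], [0, 0, 0.035, 0, 0, 0, 0.045], [0, 0, 0.035, 0, 0, 0, 0.045], [0, 0, 0.015, 0, 0, 0, 0.045], [0, 0, 0.01, 0, 0, 0, 0.045], [0, 0, 0, 0, 0, 0, 0.045], [0, 0, 0, 0, 0, 0, 0.045]],
  ],
)

```text
time_s: 19.1
tool_pos: [0.5132, -0.0512, 0.0274]
tool_rot: [-180.0, 0.1, -179.9]
force: [0.5, -0.1, 0.4]
grip_width: 0.0446
grasp_force: 0.0
```

>>> play_rows(
  steps=[
    [[0, 0, 0, 0, 0, 0, 0.03], [0, 0, 0, 0, 0, 0, 0.02], [0, 0, 0, 0, 0, 0, 0.012], [0, 0, 0, 0, 0, 0, 0.0], [0, 0, 0, 0, 0, 0, 0.0], [0, 0, 0, 0, 0, 0, 0.0]],
  ],
  force=20,
)

```text
time_s: 19.7
tool_pos: [0.5135, -0.053, 0.0278]
tool_rot: [-179.9, 0.1, -180.0]
force: [0.9, -4.7, 3.4]
grip_width: 0.0055
grasp_force: 2.7
```

>>> play_rows(
  steps=[
    [[0, 0, 0, 0, 0, 0, 0], [0, 0, 0, 0, 0, 0, 0], [-0.0033, -0.0118, 0, 0, 0, 0, 0], [-0.0033, -0.0118, 0, 0, 0, 0, 0], [-0.0033, -0.0118, 0, 0, 0, 0, 0], [-0.0033, -0.0118, 0, 0, 0, 0, 0], [-0.0033, -0.0118, 0, 0, 0, 0, 0], [-0.0033, -0.0118, 0, 0, 0, 0, 0], [-0.0033, -0.0118, 0, 0, 0, 0, 0], [-0.0033, -0.0118, 0, 0, 0, 0, 0], [-0.0033, -0.0118, 0, 0, 0, 0, 0], [-0.0033, -0.0118, 0, 0, 0, 0, 0]],
  ],
)

```text
time_s: 20.9
tool_pos: [0.5469, -0.164, 0.0279]
tool_rot: [179.6, 0.0, -179.8]
force: [-2.9, 8.4, 7.9]
grip_width: 0.0051
grasp_force: 20.0
```

>>> play_rows(
  steps=[
    [[-0.0033, -0.0118, 0, 0, 0, 0, 0], [-0.0033, -0.0118, 0, 0, 0, 0, 0], [-0.0033, -0.0118, 0, 0, 0, 0, 0], [-0.0033, -0.0118, 0, 0, 0, 0, 0], [-0.0033, -0.0118, 0, 0, 0, 0, 0], [-0.0033, -0.0118, 0, 0, 0, 0, 0], [-0.0033, -0.0118, 0, 0, 0, 0, 0], [-0.0033, -0.0118, 0, 0, 0, 0, 0], [-0.0033, -0.0118, 0, 0, 0, 0, 0], [-0.0028, -0.0118, 0, 0, 0, 0, 0], [0, 0, 0, 0, 0, 0, 0], [0, 0, 0, 0, 0, 0, 0]],
  ],
)

```text
time_s: 22.1
tool_pos: [0.5804, -0.2853, 0.0279]
tool_rot: [179.9, 0.2, -179.9]
force: [0.4, 2.3, 4.5]
grip_width: 0.0049
grasp_force: 20.0
```

```bash
python3 - <<'E'
from h import *
tool();find('wrist','bowl',.055,'w5.png',.4);find('top','bowl',.055,'t5.png',.4);find('scene','bowl',.03,None,.4)
a=cv2.imread('pics/t5.png')[200:400,340:560];b=cv2.imread('pics/w5.png')
cv2.imwrite('pics/v5.png',np.hstack([cv2.resize(a,(396,360)),cv2.resize(b,(400,360))]))
E
```

```text
t 22.1 tcp [ 0.5804 -0.2853  0.0279] [ 179.9    0.2 -179.9] F [0.4 2.3 4.5] w 0.0049 20.0 q7 124
bowl 0.82 [ 83. 192. 337. 396.] [200. 267.] xy [ 0.5543 -0.3324] col [109.  55.  77.]
bowl 0.67 [341. 155. 370. 194.] [356. 175.] xy [ 0.7236 -0.0127] col [169. 169. 160.]
bowl 0.72 [139. 234. 182. 273.] [159. 254.] xy [ 0.5931 -0.3359] col [110.  64.  79.]
```

View pics/v5.png

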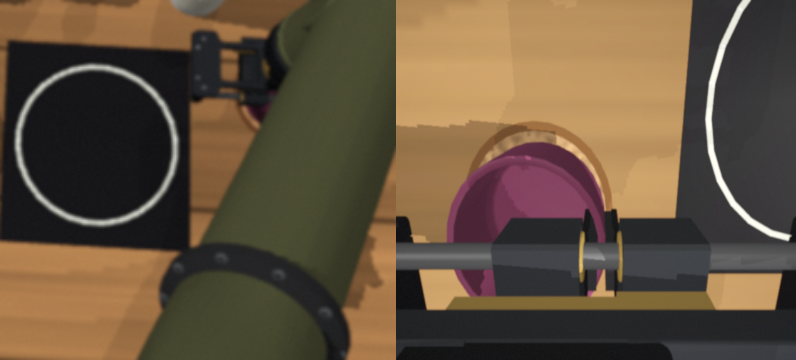

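The bowl now stands on the cork, whose rim shows around its base. I'll release, rise and check.

>>> play_rows(
  steps=[
    [[0, 0, 0, 0, 0, 0, 0.03], [0, 0, 0, 0, 0, 0, 0.04], [0, 0, 0, 0, 0, 0, 0.04], [0, 0, 0, 0, 0, 0, 0.04], [0, 0, -0.02, 0, 0, 0, 0.04], [0, 0, -0.03, 0, 0, 0, 0.04], [0, 0, -0.04, 0, 0, 0, 0.04], [0, 0, -0.04, 0, 0, 0, 0.04], [0.01, 0.04, -0.02, 0, 0, 0, 0.04], [0.02, 0.04, 0, 0, 0, 0, 0.04], [0.02, 0.04, 0, 0, 0, 0, 0.04], [0.02, 0.04, 0, 0, 0, 0, 0.04]],
  ],
)

```text
time_s: 23.6
tool_pos: [0.507, -0.1258, 0.1767]
tool_rot: [180.0, 0.0, -180.0]
force: [-0.0, 1.1, -0.3]
grip_width: 0.0404
grasp_force: 0.0
```

>>> play_rows(
  steps=[
    [[0, 0.04, 0, 0, 0, 0, 0.04], [0, 0.04, 0, 0, 0, 0, 0.04], [0, 0.04, 0, 0, 0, 0, 0.04], [0, 0.035, 0, 0, 0, 0, 0.04], [0, 0, 0, 0, 0, 0, 0.04], [0, 0, 0, 0, 0, 0, 0.04]],
  ],
)

```text
time_s: 24.2
tool_pos: [0.5077, 0.0283, 0.1765]
tool_rot: [-180.0, -0.0, -179.8]
force: [-0.2, 0.3, 0.5]
grip_width: 0.0399
grasp_force: 0.0
```

```bash
python3 - <<'E'
from h import *
tool()
def circ(c,pix,z,):
    P=np.array([unproj(c,u,v,z)[:2] for u,v in pix]);A=np.c_[2*P,np.ones(len(P))];s=np.linalg.lstsq(A,(P**2).sum(1),rcond=None)[0]
    return s[:2],np.sqrt(s[2]+s[0]**2+s[1]**2)
c=find('wrist','dish',.022,'w6.png',.4)
t=find('top','bowl',.055,'t6.png',.4)
g=t['frame'].astype(int);print('ring edges',circ(t,[(348.3,280.6),(439.4,280.6),(393.9,236.1),(393.9,325)],.001))
find('top','cork',.001,None,.4);find('top','dish',.022,None,.4);find('top','biscuit1',.018,None,.4)
a=cv2.imread('pics/t6.png')[200:380,240:540]
cv2.imwrite('pics/v6.png',np.vstack([cv2.resize(a,(500,300),interpolation=cv2.INTER_CUBIC),cv2.resize(cv2.imread('pics/w6.png'),(500,300))]))
E
```

```text
t 24.2 tcp [0.5077 0.0283 0.1765] [-180.    -0.  -179.8] F [-0.2  0.3  0.5] w 0.0399 0.0 q7 85
dish 0.77 [329. 109. 531. 307.] [429. 203.] xy [0.4911 0.1118] col [202. 194. 186.]
bowl 0.86 [474. 225. 528. 276.] [500. 249.] xy [ 0.5742 -0.3247] col [77. 33. 50.]
bowl 0.5 [496. 330. 522. 352.] [509. 339.] xy [ 0.3861 -0.338 ] col [50. 51. 52.]
ring edges (array([ 0.50461365, -0.10825603]), np.float64(0.09949206712525045))
cork 0.97 [466. 226. 522. 280.] [489. 262.] xy [ 0.5555 -0.3183] col [115.  77.  49.]
cork 0.58 [475. 223. 532. 279.] [500. 249.] xy [ 0.587  -0.3439] col [77. 33. 50.]
dish 0.65 [253. 240. 315. 315.] [282. 282.] xy [0.4825 0.1356] col [192. 185. 178.]
biscuit1 0.93 [282. 283. 304. 306.] [293. 294.] xy [0.4585 0.109 ] col [189. 141.  84.]
biscuit1 0.9 [116. 258. 140. 284.] [126. 270.] xy [0.4886 0.4759] col [ 25.  44. 102.]
biscuit1 0.77 [166. 168. 190. 187.] [179. 177.] xy [0.7089 0.3882] col [ 51. 127. 120.]
biscuit1 0.71 [121. 219. 142. 241.] [131. 229.] xy [0.5811 0.4789] col [ 41. 128. 124.]
biscuit1 0.53 [268. 264. 291. 283.] [278. 275.] xy [0.4986 0.1457] col [186. 139.  83.]
```

View pics/v6.png

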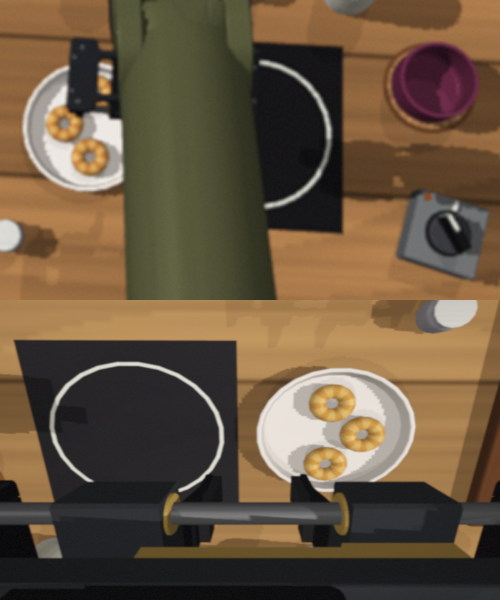

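The top part of the picture shows the bowl on the cork. The ring is clear in the lower (wrist) part. I'll fit the ring, bowl, cork and dish circles numerically.

```bash
cat >> h.py <<'E'
def circ(c,pix,z):
    P=np.array([unproj(c,u,v,z)[:2] for u,v in pix])
    for k in range(6):
        A=np.c_[2*P,np.ones(len(P))];s=np.linalg.lstsq(A,(P**2).sum(1),rcond=None)[0]
        r=np.sqrt(s[2]+s[0]**2+s[1]**2);e=abs(np.hypot(*(P-s[:2]).T)-r);P=P[e<max(.003,2*np.median(e))]
    return np.round(s[:2],4),round(r,4),len(P)
def whitering(c,m):
    g=c['frame'].astype(np.uint8);w=(g.min(2)>115)&m
    d=cv2.dilate((g.max(2)<75).astype(np.uint8),np.ones((9,9)))>0
    return np.argwhere(w&d)[:,::-1]
E
python3 - <<'E'
from h import *
c=snap('wrist');t=snap('top')
m=np.zeros((480,640),bool);m[70:300,30:300]=True
p=whitering(c,m);print('wrist ring',len(p),circ(c,p,.001))
t['frame']=cv2.imread('pics/t5.png')[:,:,::-1];m[:]=False;m[222:340,343:444]=True
p=whitering(t,m);print('top ring',len(p),circ(t,p,.001))
t['frame']=cv2.imread('pics/top0.png')[:,:,::-1]
p=whitering(t,m);print('top0 ring',len(p),circ(t,p,.001))
# dish outline
read_camera('wrist')
s=silhouettes('wrist','dish')[0]['pixels'].astype(np.uint8)
h=cv2.convexHull(np.argwhere(s)[:,::-1].astype(np.int32))[:,0]; h=h[h[:,1]<285]; print('wrist dish',circ(c,h,.022))
c0=snap('top');c0['frame']=cv2.imread('pics/top0.png')[:,:,::-1]
for nm,z in(('bowl',.055),('cork',.001)):
    s=silhouettes('top',nm)[0]['pixels'];h=cv2.convexHull(np.argwhere(s)[:,::-1].astype(np.int32))[:,0];print(nm,circ(c0,h,z))
# test: TCP-pad projections
o=get_obs();print('tcp in wrist',proj(c,o['tool_pos']))
E
```

```text
wrist ring 3364 (array([ 0.5074, -0.107 ]), np.float64(0.096), 3347)
top ring 789 (array([ 0.5055, -0.1069]), np.float64(0.0961), 738)
top0 ring 602 (array([ 0.5054, -0.1069]), np.float64(0.0961), 595)
wrist dish (array([0.5012, 0.1127]), np.float64(0.084), 45)
bowl (array([ 0.496 , -0.1696]), np.float64(0.12), 8)
cork (array([ 0.5794, -0.3357]), np.float64(0.0606), 20)
tcp in wrist [328.85351637 300.39863419]
```

>>> play_rows(
  steps=[
    [[0.0057, 0.0022, 0.02, 0, 0, 0, 0.034], [0, 0, 0.045, 0, 0, 0, 0.034], [0, 0, 0.045, 0, 0, 0, 0.034], [0, 0, 0.03, 0, 0, 0, 0.034], [0, 0, 0.02, 0, 0, 0, 0.034], [0, 0, 0.008, 0, 0, 0, 0.034], [0, 0, 0, 0, 0, 0, 0.034], [0, 0, 0, 0, 0, 0, 0.034]],
  ],
)

```text
time_s: 25.85
tool_pos: [0.5032, 0.0302, 0.0097]
tool_rot: [180.0, 0.1, -179.9]
force: [-0.5, -0.1, -0.2]
grip_width: 0.0338
grasp_force: 0.0
```

>>> play_rows(
  steps=[
    [[0, 0, 0, 0, 0, 0, 0.02], [0, 0, 0, 0, 0, 0, 0.012], [0, 0, 0, 0, 0, 0, 0.0], [0, 0, 0, 0, 0, 0, 0.0], [0, 0, 0, 0, 0, 0, 0.0], [0, 0, 0, 0, 0, 0, 0.0], [0, 0, 0, 0, 0, 0, 0.0], [0, 0, 0, 0, 0, 0, 0.0]],
  ],
  force=20,
)

```text
time_s: 26.65
tool_pos: [0.5026, 0.0317, 0.0092]
tool_rot: [179.9, 0.1, -179.9]
force: [-1.0, 5.5, 4.0]
grip_width: 0.0059
grasp_force: 20.0
```

>>> play_rows(
  steps=[
    [[-0.0002, -0.005, 0, 0, 0, 0, 0], [-0.0002, -0.011, 0, 0, 0, 0, 0], [-0.0002, -0.011, 0, 0, 0, 0, 0], [-0.0002, -0.011, 0, 0, 0, 0, 0], [-0.0002, -0.011, 0, 0, 0, 0, 0], [-0.0002, -0.011, 0, 0, 0, 0, 0], [-0.0002, -0.011, 0, 0, 0, 0, 0], [-0.0002, -0.011, 0, 0, 0, 0, 0], [-0.0002, -0.011, 0, 0, 0, 0, 0], [-0.0002, -0.011, 0, 0, 0, 0, 0], [-0.0002, -0.011, 0, 0, 0, 0, 0]],
  ],
)

```text
time_s: 27.75
tool_pos: [0.505, -0.0828, 0.0092]
tool_rot: [179.8, 0.0, -179.8]
force: [-0.7, 7.5, 5.1]
grip_width: 0.0061
grasp_force: 20.1
```

>>> play_rows(
  steps=[
    [[-0.0002, -0.011, 0, 0, 0, 0, 0], [-0.0002, -0.011, 0, 0, 0, 0, 0], [-0.0002, -0.011, 0, 0, 0, 0, 0], [-0.0002, -0.011, 0, 0, 0, 0, 0], [-0.0002, -0.011, 0, 0, 0, 0, 0], [-0.0002, -0.011, 0, 0, 0, 0, 0], [-0.0002, -0.011, 0, 0, 0, 0, 0], [-0.0002, -0.011, 0, 0, 0, 0, 0], [-0.0002, -0.011, 0, 0, 0, 0, 0], [-0.0002, -0.007, 0, 0, 0, 0, 0], [0, 0, 0, 0, 0, 0, 0], [0, 0, 0, 0, 0, 0, 0]],
  ],
)

```text
time_s: 28.95
tool_pos: [0.507, -0.1901, 0.0092]
tool_rot: [179.9, 0.0, -179.9]
force: [0.5, 4.3, 6.2]
grip_width: 0.0063
grasp_force: 20.1
```

>>> play_rows(
  steps=[
    [[0, 0, 0, 0, 0, 0, 0.02], [0, 0, 0, 0, 0, 0, 0.03], [0, 0, 0, 0, 0, 0, 0.03], [0, 0, 0, 0, 0, 0, 0.03], [0, 0, -0.02, 0, 0, 0, 0.03], [0, 0, -0.03, 0, 0, 0, 0.03], [0, 0, -0.04, 0, 0, 0, 0.03], [0, 0, -0.04, 0, 0, 0, 0.03], [0, 0, -0.04, 0, 0, 0, 0.03], [0, 0, -0.03, 0, 0, 0.11, 0.04], [0, 0, 0, 0, 0, 0.14, 0.04], [0, 0, 0, 0, 0, 0.14, 0.04]],
  ],
)

```text
time_s: 30.15
tool_pos: [0.5071, -0.1915, 0.21]
tool_rot: [180.0, 0.1, 157.4]
force: [-0.5, 0.5, -0.7]
grip_width: 0.0393
grasp_force: 0.0
```

>>> play_rows(
  steps=[
    [[-0.03, 0.0, 0, 0, 0, 0.14, 0.04], [0, 0, 0, 0, 0, 0.14, 0.04], [0, 0, 0, 0, 0, 0.14, 0.04], [0, 0, 0, 0, 0, 0.14, 0.04], [0, 0, 0, 0, 0, 0.14, 0.04], [0, 0, 0, 0, 0, 0.14, 0.04], [0, 0, 0, 0, 0, 0.14, 0.04], [0, 0, 0, 0, 0, 0.14, 0.04], [0, 0, 0, 0, 0, 0.06, 0.04], [0, 0, 0, 0, 0, 0, 0.04]],
  ],
)

```text
time_s: 31.15
tool_pos: [0.5341, -0.2026, 0.2084]
tool_rot: [-180.0, 0.0, 90.1]
force: [-0.5, 0.1, -0.4]
grip_width: 0.04
grasp_force: 0.0
```

>>> play_rows(
  steps=[
    [[-0.036, -0.026, 0, 0, 0, 0, 0.04], [-0.036, -0.026, 0, 0, 0, 0, 0.04], [-0.036, -0.026, 0, 0, 0, 0, 0.04], [-0.036, -0.026, 0, 0, 0, 0, 0.04], [-0.036, -0.026, 0, 0, 0, 0, 0.04], [0, 0, 0, 0, 0, 0, 0.04], [0, 0, 0, 0, 0, 0, 0.04]],
  ],
)

```text
time_s: 31.85
tool_pos: [0.4037, -0.3836, 0.2087]
tool_rot: [180.0, -0.0, 90.0]
force: [0.0, -0.1, 0.3]
grip_width: 0.0397
grasp_force: 0.0
```

```bash
python3 - <<'E'
from h import *
tool();c=find('wrist','dial',.06,'w7.png',.3)
t=snap('top','t7.png')
s=silhouettes('top','dish')[0];h=cv2.convexHull(np.argwhere(s['pixels'])[:,::-1].astype(np.int32))[:,0];print('dish',s['p'],circ(t,h,.022))
find('top','biscuit1',.018,None,.4)
b=cv2.resize(cv2.imread('pics/t7.png')[200:380,320:560],(480,360),interpolation=cv2.INTER_CUBIC)
cv2.imwrite('pics/v7.png',np.hstack([b[:,:320],cv2.resize(cv2.imread('pics/w7.png'),(480,360))]))
E
```

```text
t 31.9 tcp [ 0.4037 -0.3836  0.2087] [180.  -0.  90.] F [ 0.  -0.1  0.3] w 0.0397 0.0 q7 46
dial 0.71 [281. 138. 340. 200.] [309. 171.] xy [ 0.3894 -0.3405] col [72. 71. 72.]
dish 0.6 (array([ 0.5021, -0.1096]), np.float64(0.0843), 39)
biscuit1 0.92 [121. 222. 144. 242.] [131. 229.] xy [0.5815 0.4778] col [ 37. 115. 111.]
biscuit1 0.9 [387. 251. 412. 275.] [399. 260.] xy [ 0.5447 -0.1156] col [174. 132.  83.]
biscuit1 0.75 [389. 288. 409. 309.] [397. 299.] xy [ 0.4612 -0.1145] col [180. 132.  75.]
biscuit1 0.72 [285. 140. 318. 194.] [301. 170.] xy [0.7421 0.1114] col [128. 123. 118.]
biscuit1 0.71 [369. 270. 390. 290.] [381. 278.] xy [ 0.5029 -0.0782] col [180. 133.  78.]
biscuit1 0.67 [169. 168. 190. 188.] [179. 177.] xy [0.7086 0.3875] col [ 43. 117. 112.]
biscuit1 0.66 [120. 256. 140. 283.] [127. 270.] xy [0.4889 0.4749] col [24. 40. 93.]
```

View pics/v7.png

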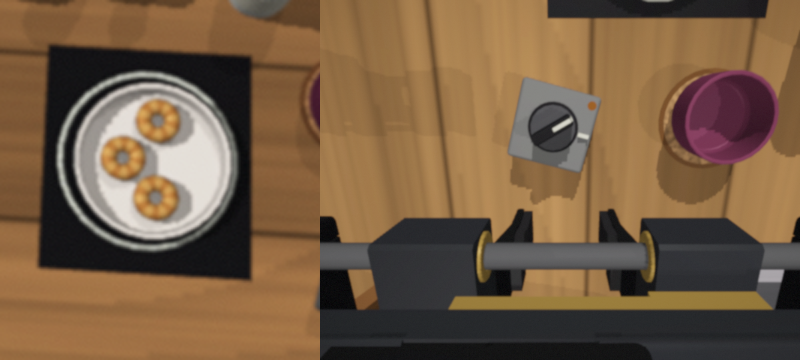

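The dish is centred in the ring and all three biscuits lie flat. The pointer is up-right of the knob axis in the wrist view, and the raised mark is to the right and slightly down. I'll take a close crop to measure the angles.

```bash
python3 - <<'E'
import cv2
b=cv2.imread('pics/w7.png')[120:240,245:375]
cv2.imwrite('pics/v8.png',cv2.resize(b,None,fx=5,fy=5,interpolation=cv2.INTER_CUBIC))
E
```

```text
(no output)
```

View pics/v8.png

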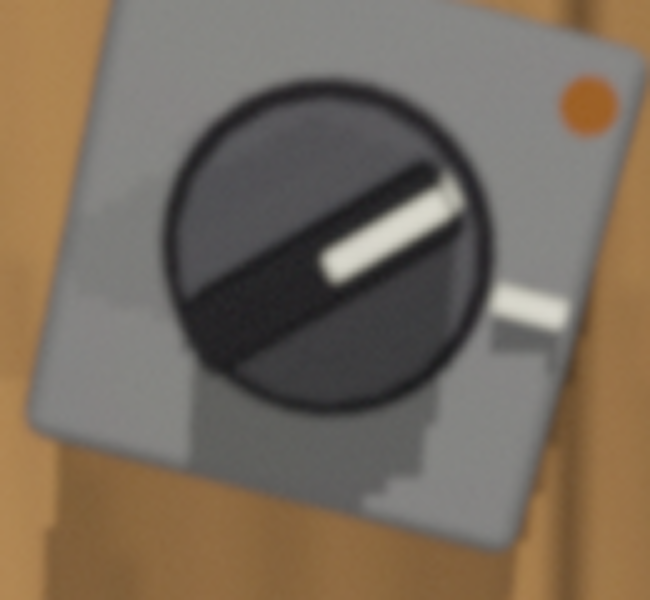

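The crop shows the pointer line from (330,268) to (455,200), the mark from (495,300) to (567,318), and the box edge from (30,420) to (500,550).

```bash
python3 - <<'E'
from h import *
o=tool();c=snap('wrist')
f=lambda p,z:unproj(c,245+p[0]/5,120+p[1]/5,z)
ang=lambda a,b:np.degrees(np.arctan2(*(b-a)[:2][::-1]))
z=.072
print('bar ang',ang(f((330,268),z),f((455,200),z)),'mark',ang(f((495,300),.046),f((567,318),.046)),'edge',ang(f((30,420),.04),f((500,550),.04)))
print('axis by bar',f((329,268),z),'disc',f((329,247),.046))
print('mark from axis',ang(f((329,247),.046),f((530,308),.046)))
E
```

```text
t 32.1 tcp [ 0.4057 -0.3814  0.2085] [-180.    -0.    90.3] F [-0.4  0.7 -0.7] w 0.0405 0.0 q7 46
bar ang 28.492929379811397 mark -13.651394193305364 edge -15.59288979494315
axis by bar [ 0.39324005 -0.33913325  0.072     ] disc [ 0.39214845 -0.33857372  0.046     ]
mark from axis -16.465632589305525
```

>>> play_rows(
  steps=[
    [[0.0424, -0.0127, 0, 0, 0, 0, 0.04], [0, 0, 0, 0, 0, 0.134, 0.04], [0, 0, 0, 0, 0, 0.134, 0.04], [0, 0, 0, 0, 0, 0.134, 0.04], [0, 0, 0, 0, 0, 0.134, 0.04], [0, 0, 0, 0, 0, 0.134, 0.04], [0, 0, 0, 0, 0, 0.134, 0.04], [0, 0, 0, 0, 0, 0.134, 0.04], [0, 0, 0, 0, 0, 0.134, 0.04], [0, 0, 0, 0, 0, 0, 0.04], [0, 0, 0, 0, 0, 0, 0.04]],
  ],
)

```text
time_s: 33.3
tool_pos: [0.3922, -0.3399, 0.2087]
tool_rot: [180.0, -0.0, 28.9]
force: [0.9, 0.8, 0.7]
grip_width: 0.0398
grasp_force: 0.0
```

>>> play_rows(
  steps=[
    [[0, 0, 0.03, 0, 0, 0, 0.04], [0, 0, 0.03, 0, 0, 0, 0.04], [0, 0, 0.03, 0, 0, 0, 0.04], [0, 0, 0.02, 0, 0, 0, 0.04], [0, 0, 0, 0, 0, 0, 0.04]],
  ],
)

```text
time_s: 33.8
tool_pos: [0.3901, -0.3386, 0.096]
tool_rot: [-179.7, 0.2, 28.8]
force: [-0.7, 0.1, 0.1]
grip_width: 0.0401
grasp_force: 0.0
```

>>> play_rows(
  steps=[
    [[0.002, 0.001, 0.025, 0, 0, 0, 0.04], [0, 0, 0.017, 0, 0, 0, 0.04], [0, 0, 0, 0, 0, 0, 0.04], [0, 0, 0, 0, 0, 0, 0.02], [0, 0, 0, 0, 0, 0, 0.005], [0, 0, 0, 0, 0, 0, 0.005], [0, 0, 0, 0, 0, 0, 0.005], [0, 0, 0, 0, 0, 0, 0.005]],
  ],
  force=15,
)

```text
time_s: 34.6
tool_pos: [0.3941, -0.3391, 0.0573]
tool_rot: [-179.9, -0.0, 28.7]
force: [-1.2, 4.5, 6.0]
grip_width: 0.0114
grasp_force: 15.0
```

Now a clockwise turn of 43.7° (0.763 rad).

>>> play_rows(
  steps=[
    [[0, 0, 0, 0, 0, 0.0954, 0.005], [0, 0, 0, 0, 0, 0.0954, 0.005], [0, 0, 0, 0, 0, 0.0954, 0.005], [0, 0, 0, 0, 0, 0.0954, 0.005], [0, 0, 0, 0, 0, 0.0954, 0.005], [0, 0, 0, 0, 0, 0.0954, 0.005], [0, 0, 0, 0, 0, 0.0954, 0.005], [0, 0, 0, 0, 0, 0.0954, 0.005], [0, 0, 0, 0, 0, 0, 0.005], [0, 0, 0, 0, 0, 0, 0.005], [0, 0, 0, 0, 0, 0, 0.005]],
  ],
)

```text
time_s: 35.7
tool_pos: [0.3946, -0.3434, 0.0574]
tool_rot: [179.7, -0.2, -15.1]
force: [1.3, -7.3, -4.1]
grip_width: 0.0117
grasp_force: 15.0
```

>>> play_rows(
  steps=[
    [[0, 0, 0, 0, 0, 0, 0.02], [0, 0, 0, 0, 0, 0, 0.04], [0, 0, 0, 0, 0, 0, 0.04], [0, 0, -0.02, 0, 0, 0, 0.04], [0, 0, -0.04, 0, 0, 0, 0.04], [0, 0, -0.04, 0, 0, 0, 0.04], [0.0, 0, -0.04, 0, 0, 0, 0.04], [0, 0, -0.01, 0, 0, 0, 0.04], [0, 0, 0, 0, 0, -0.13, 0.04], [0, 0, 0, 0, 0, -0.13, 0.04], [0, 0, 0, 0, 0, -0.13, 0.04], [0, 0, 0, 0, 0, -0.13, 0.04]],
  ],
)

```text
time_s: 36.9
tool_pos: [0.3939, -0.3394, 0.2059]
tool_rot: [-179.9, 0.0, 15.1]
force: [0.4, -0.1, 0.3]
grip_width: 0.04
grasp_force: 0.0
```

>>> play_rows(
  steps=[
    [[0, 0, 0, 0, 0, -0.13, 0.04], [0, 0, 0, 0, 0, -0.13, 0.04], [0, 0, 0, 0, 0, -0.13, 0.04], [0, 0, 0, 0, 0, -0.13, 0.04], [0, 0, 0, 0, 0, -0.13, 0.04], [0, 0, 0, 0, 0, -0.13, 0.04], [0, 0, 0, 0, 0, -0.13, 0.04], [0, 0, 0, 0, 0, -0.13, 0.04], [0, 0, 0, 0, 0, -0.13, 0.04], [0, 0, 0, 0, 0, -0.13, 0.04], [-0.04, 0.012, 0, 0, 0, 0, 0.04], [0, 0, 0, 0, 0, 0, 0.04]],
  ],
)

```text
time_s: 38.1
tool_pos: [0.4052, -0.3832, 0.2048]
tool_rot: [-179.8, 0.2, 89.1]
force: [0.1, -0.4, -0.1]
grip_width: 0.0399
grasp_force: 0.0
```

```bash
python3 - <<'E'
from h import *
tool();c=snap('wrist','w9.png');t=snap('top','t9.png')
k=np.round(proj(c,[.393,-.339,.06])).astype(int);print(k)
b=cv2.imread('pics/w9.png');u,v=k
s=cv2.resize(b[max(0,v-60):v+60,u-65:u+65],(520,480),interpolation=cv2.INTER_CUBIC)
cv2.imwrite('pics/v9.png',s)
b2=cv2.resize(b,(480,360));cv2.imwrite('pics/v9.png',np.hstack([s,np.vstack([cv2.resize(b,(280,210)),cv2.resize(cv2.imread('pics/t9.png')[200:380,330:540],(280,270))])]))
E
```

```text
t 38.1 tcp [ 0.4052 -0.3832  0.2048] [-179.8    0.2   89.1] F [ 0.1 -0.4 -0.1] w 0.0399 0.0 q7 46
[311 170]
```

View pics/v9.png

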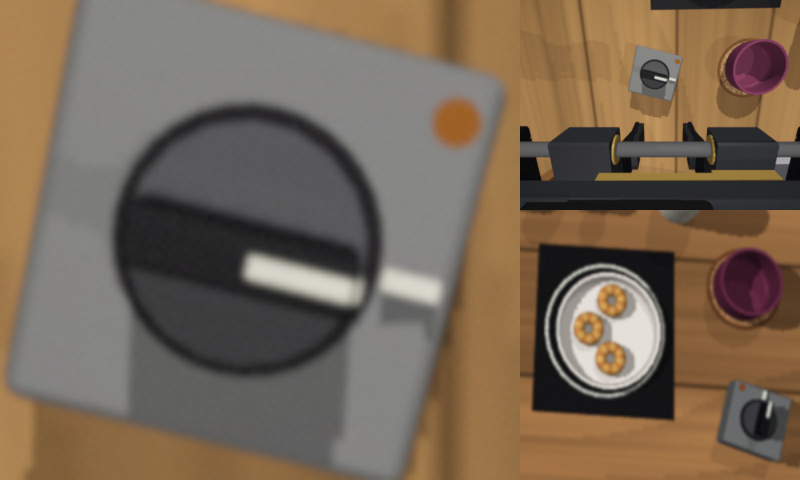

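The pointer lines up with the raised mark: the line runs (247,265)→(362,293) and the mark sits at (410,287). The dish is centred in the ring. Last, I'll check the bowl against the cork.

```bash
python3 - <<'E'
from h import *
a=np.linspace(0,2*np.pi,60)
for n in('wrist','top'):
    c=snap(n);s=[x for x in silhouettes(n,'bowl') if x['p']>.4][0]
    def ext(x,y):
        q=np.array([proj(c,[x+r*np.cos(t),y+r*np.sin(t),z]) for r,z in((.05,.055),(.05,.012),(.044,.001)) for t in a]);return np.r_[q.min(0),q.max(0)]
    from scipy.optimize import least_squares
    r=least_squares(lambda p:ext(*p)-s['extent'],[.58,-.333],diff_step=1e-3);print(n,s['p'],r.x,r.fun)
    for x in silhouettes(n,'cork'):
        if x['p']>.5:
            h=cv2.convexHull(np.argwhere(x['pixels'])[:,::-1].astype(np.int32))[:,0];print('cork',x['p'],circ(c,h,.001))
E
```

```text
wrist 0.8 [ 0.58059836 -0.33197405] [-3.78274247 -0.6829267   3.28031533  1.19025485]
cork 0.72 (array([ 0.5814, -0.3374]), np.float64(0.0613), 30)
top 0.55 [ 0.57768937 -0.3360417 ] [ 1.59021112  2.29130567 -1.52775495 -2.23999423]
cork 0.84 (array([ 0.5795, -0.3367]), np.float64(0.0612), 20)
```

```bash
python3 -c "
from h import *
print(sign_off());tool()"
```

```text
the job is handed in; nothing more can be done
None
the job is handed in; nothing more can be done
```

The job is handed in: my last camera checks put the bowl within about 6 mm of the cork mat's centre, the three biscuits flat in the dish, the dish within about 5 mm of the ring's centre, and the knob pointer within a few degrees of the raised mark; the judge gave no verdict.

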